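# Stand the reference bottle under the level sensor

## Task

Take the taller of the two bottles out of the slanted rack and set it down upright on the small jack platform of the test stand, centred under the sensor head, then let go of it. The platform's height is not known, so feel for it and set the bottle down gently rather than dropping it or pressing it down; do not knock the test stand, and leave the short bottle and the other things on the bench where they are.

Things in the scene. Friction and masses are not known exactly. Their poses are not given: they have to be found in the camera images.
- tall_bottle_mid (a point): Centre (half-way up) of the taller bottle: closed amber glass, 127 mm tall, 0.2 to 0.38 kg. z axis from foot to cap. From the flat foot: round body 52 mm across to 75 mm up, neck 28 mm or slimmer from 85 to 97 mm, round black cap 32 mm across from 97 to 127 mm (cap centre 48.5 mm above this point). Starts in either bay of the rack, leaning 40 degrees from vertical.
- short_bottle_mid (a point): Centre (half-way up) of the shorter bottle, in the rack's other bay, 95 mm beside the tall one: same glass, body and cap, but 100 mm tall. Stays where it is.
- rack: Fixed aluminium rack, 190 mm wide (y), 75 mm high. Origin on the bench, x from -30 to 120 mm. Bottle feet centred 35 mm up at x = 0, y = +-47.5 mm; bottles lean 40 degrees to the rack's +x (away from the robot) on a back plate reaching 80 mm up them, between low side walls 2 mm clear of the bodies. They lift out straight up. Rack and stand may swap sides of the bench.
- stand: Fixed test stand, origin on the bench straight below the sensor head. Base plate x -70 to 180, y +-60 mm; 22 mm column at x = 150 mm, 355 mm high, a level arm at 335 mm holding the head. Under the head a stiff scissor jack with a level 100 x 100 mm plate centred on the origin, top 30 to 55 mm above the bench (differs each time, not measured), sprung: sinks 0.7 mm per N, up to 6 mm.
- head (a point): Centre of the underside of the sensor head, a steel cylinder 44 mm across, 55 mm high (its cap ends 77 mm above this point), straight above the platform's centre, 300 mm above the bench. Head and arm leave no room for a gripper pointing straight down: it must lean by 30 to 45 degrees, most easily sideways, the gripper's body out beside the head.
- multimeter: Black hand-held multimeter lying flat, 150 x 75 x 40 mm, origin at the centre of its underside. Stays.
- parts_tray: Grey divided parts tray 90 x 80 x 28 mm, origin at the centre of its underside. Stays.
- driver: Screwdriver lying on the bench, 170 mm long. Stays.
There are look-alikes about, which are no part of the job. Leave any pink or red look-alike of the part that bears tall_bottle_mid alone.

How it is judged:
By the outcome, as a careful person would: the job done as asked, in the order asked, and still so for the second after the job is handed in, with the robot touching nothing.
It also fails if it takes over 54 s, if anything falls off the work surface, if the arm or the gripper's body presses on something with over 40 N, if the wrist force passes 120 N, or if a joint passes its speed limit or range.

## Robot

A 6-joint arm with a two-finger parallel gripper is mounted at the origin on the work surface. World frame = base frame: x ahead of the robot, y to its left, z up, the work surface at z = 0. Lengths are in mm, angles in rad, forces in N, time in s.
With the tool pointing down it reaches from about 275 to 775 mm from the base axis. Payload 14.6 kg.
Tool frame: the origin (TCP) lies at the very end of the fingers, on their centre line; the grasp point (between the pads) lies 19 mm behind it (arm.grip_point_offset is the distance from the TCP to the grasp point, in mm); z points along the fingers, y is the line along which they close (so a half turn about z gives the same grasp; the last joint's range is limited). The gripper opens to 85 mm and grips with 20 to 120 N. Pads are 22 mm wide; open, the fingers measure 114 mm over their backs; the gripper's body (76 mm by 85 mm) begins 54 mm behind the grasp point. The pads swing forward as they close: fully open they stand 13 mm farther back than shut.
Start: joints at [-1.395, 0.263, -0.048, 1.259, 0, 1.415], TCP at [170.514, -496.541, 194.478] pointing down, gripper open.
Joint ranges: [-2.65, 2.65], [-0.89, 1.7], [-1.18, 1.37], [-2.13, 2.11], [-1.35, 1.29], [-3.14, 3.14]. Speed limits (rad/s): [1.89, 1.89, 2.57, 2.79, 3.14, 3.14].

## Interface

Orientations are given as a unit quaternion [w, x, y, z].
In Python, from cell import arm gives the robot as it stands.
- The arm moves only by the tool arm_command, never from a script. Its arguments are lists of equal length, an entry for each row: "rot": the turn, a rotation vector about the tool's x, y, z in rad, a list of three; "xyz": the shift along the tool's x, y, z in mm, a list of three; "claw": the finger opening in mm, from 0 to 85.4. A call has 1 to 8 rows; each row is the pose to reach, as a shift and turn from the pose commanded when the call began, along the tool's axes at that moment; what a row does not reach only later rows make up. A row lasts 1/10 s, in which the tool goes at most 50 mm and 8.59 degrees, less where a joint would pass 70% of its speed; a pose out of reach is approached as far as the arm can. A call with a gripper value outside its range is refused whole. The fingers move at their own pace and stop on an object; "squeeze" is the grip in N (left out, the last holds). Time passes only in rows, so rows that repeat a pose let the fingers close. It gives the time, the measured TCP pose, the force, the opening and the grip force at its end, in the units of the state.
- arm.read_state(): the state, without advancing time (a new reading comes with each control period).
- arm.snapshot(name): name is "scene" or "top" or "wrist"; returns the picture (400x640x3 uint8, red, green, blue); there is no depth.
- arm.calibration(name): a dict with "vfov" (degrees; the focal length in pixels is half the picture's height over the tangent of half this angle, whatever the lens; pixels are square), "cx", "cy" (the principal point, pixels), "camera_from_world" (4x4, takes a point from world to camera coordinates); the wrist camera has in their place "T_tool_cam" (4x4, takes a point from camera to tool coordinates, whose origin is the TCP and whose axes are the flange's). Camera axes: x right, y up, looking along -z (the intrinsics and any distortion apply to the point x, -y, -z); pixel columns grow to the right and rows downward; lengths in mm; the calibration is good to about 2 mm. A picture is of the moment at which its call begins: read the wrist's pose just before it. calibration takes no time and is no camera call.
- arm.close_job(): hands the job in; it is judged then, once.
The state is a dict: "clock": time; "q": joint angles; "joint_vel": joint speeds; "joint_torque": joint torques, N m; "tool_pos": TCP position; "orientation": TCP orientation; "wrist_force": force on the tool from outside, world axes, zero at the start; "torque": the same for the moment, N m; "finger_gap": finger opening in mm; "gripper_force": force on a finger pad.
Only numpy, scipy, OpenCV 4.12 (cv2) and the standard library are available. Lean on these libraries where they do the work, as an engineer would, in place of code of your own. Each camera call takes 0.05 s, during which the arm holds its last target. There are 200 camera calls.

## Working session

There is one attempt and no reset: what is moved stays moved. The work goes in short steps, Python scripts to look and compute and a tool call to move; the robot and the scene stay as the last step left them, time stands still between calls to the robot, and variables do not carry over. Pictures are saved under pics/ and viewed, at most 12 in all, crops included, and the job is handed in when it is done.

Besides the shell and the picture viewer there is one more tool, called after "Call:" by a JSON object that holds its "name" and its "arguments", one argument or row to a line. arm_command: Moves the arm, as the interface text tells. Its arguments: {"type":"object","properties":{"rot":{"type":"array"},"xyz":{"type":"array"},"claw":{"type":"array"},"squeeze":{"type":"number"}},"required":["rot","xyz","claw"]}

```bash
ls; mkdir -p pics; python3 - <<'E'
from cell import arm
import cv2,numpy as np
for n in("scene","top"):
    cv2.imwrite(f"pics/{n}0.png",arm.snapshot(n)[:,:,::-1]); print(n,arm.calibration(n))
print(arm.calibration("wrist")); print(arm.read_state(),arm.grip_point_offset)
E
```

```text
pics
scene {'vfov': 51.922865710991175, 'cx': 319.88109792867243, 'cy': 206.82208574475874, 'camera_from_world': array([[ 6.45099993e-01,  7.63868459e-01, -1.87343468e-02,
        -3.71004061e+02],
       [-4.70819012e-01,  4.16686471e-01,  7.77625773e-01,
         4.03541126e+01],
       [ 6.01810150e-01, -4.92825894e-01,  6.28448233e-01,
        -1.33283049e+03],
       [ 0.00000000e+00,  0.00000000e+00,  0.00000000e+00,
         1.00000000e+00]])}
top {'vfov': 50.96676211371304, 'cx': 323.70303231499895, 'cy': 197.99802821407727, 'camera_from_world': array([[-1.35408493e-02, -9.99812104e-01, -1.38709200e-02,
         8.80153724e+01],
       [ 9.98804909e-01, -1.41761264e-02,  4.67738305e-02,
        -4.99705563e+02],
       [-4.69616778e-02, -1.32209856e-02,  9.98809194e-01,
        -1.25452409e+03],
       [ 0.00000000e+00,  0.00000000e+00,  0.00000000e+00,
         1.00000000e+00]])}
{'vfov': 58.07024024874199, 'cx': 322.27228141775294, 'cy': 200.26653126243528, 'T_tool_cam': array([[-3.83906861e-06,  9.49276145e-01,  3.14443637e-01,
         8.16328111e+01],
       [ 9.99999996
[... 289 characters left out ...]
7641e-01, -4.89041191e-02,  1.25935253e+00,
       -2.14621622e-05,  1.41548521e+00]), 'joint_vel': array([ 1.11860040e-04, -1.55809394e-03,  9.18296305e-04, -2.68401307e-04,
       -3.72190856e-06,  5.37988733e-04]), 'joint_torque': array([ 3.46576155e-03, -6.38574243e+01,  3.85066116e+01,  9.90815082e-03,
       -1.39570993e-04,  8.19369149e-06]), 'tool_pos': array([ 170.45955919, -496.26311189,  194.06061303]), 'orientation': array([-4.68849522e-04,  9.86351498e-01,  1.64652672e-01, -1.54647108e-05]), 'wrist_force': array([ 0.11124262, -0.63648479, -0.61964764]), 'torque': array([0.05934909, 0.02355341, 0.03526289]), 'gripper_force': 0.0, 'finger_gap': 85.2887555562158} 18.700000000000003
```

View pics/scene0.png

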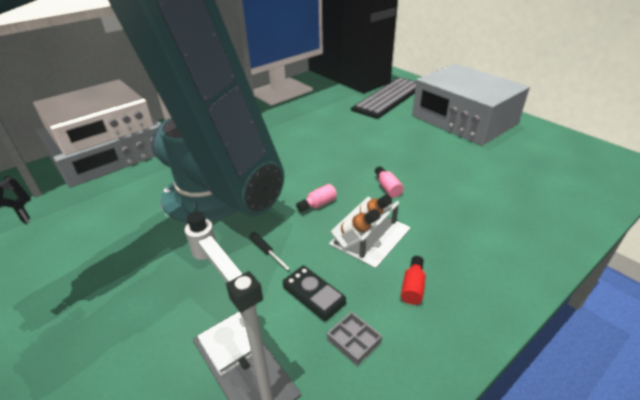

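View pics/top0.png

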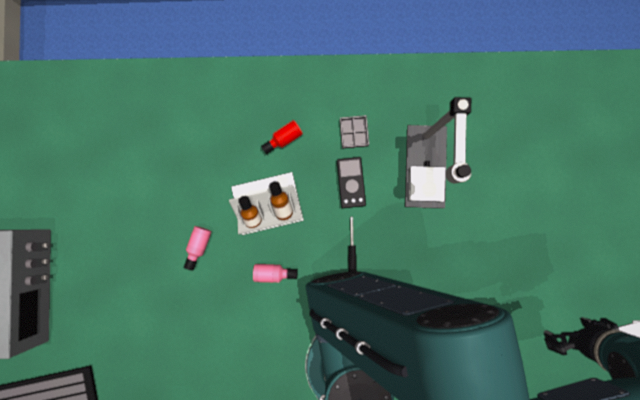

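The scene picture shows the rack near (370,235) and the stand near (240,330). In the top view the rack is at (267,203) with two bottles, and the stand is at (427,165). I'll enlarge these areas.

```bash
python3 - <<'E'
import cv2,numpy as np
t=cv2.imread("pics/top0.png"); s=cv2.imread("pics/scene0.png")
r=lambda im,x,y,w,h:cv2.resize(im[y:y+h,x:x+w],None,fx=4,fy=4,interpolation=cv2.INTER_CUBIC)
a=np.hstack([r(t,220,160,95,75),r(t,395,145,95,75)]); b=np.hstack([r(s,320,190,95,75),r(t,395,85,95,75)])
cv2.imwrite("pics/c1.png",np.vstack([a,b]))
E
```

```text
(no output)
```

View pics/c1.png

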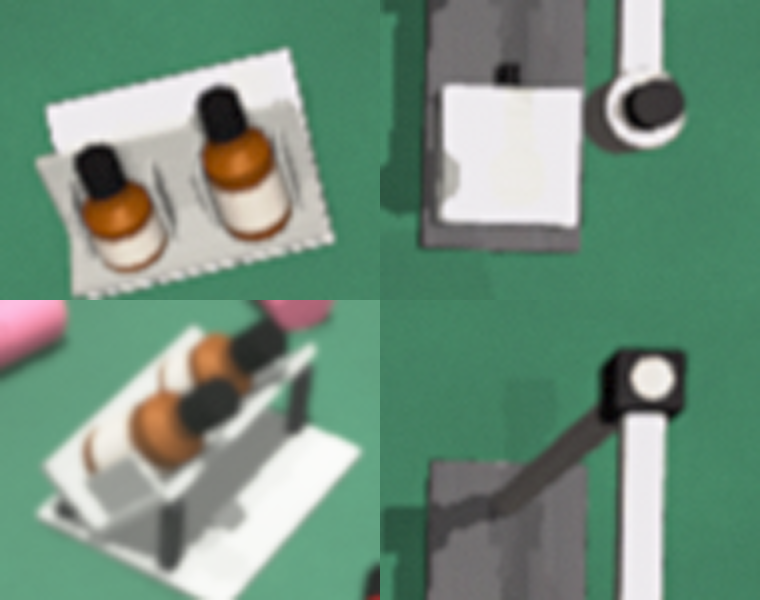

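In the top crop the right-hand bottle is the tall one, with its cap centre at about pixel (275.5,189). The rack is yawed about 13°. The jack plate spans about (410.5..445, 166.5..201). I'll fit the poses of both.

```bash
cat > h.py <<'E'
from cell import arm
import numpy as np
from scipy.optimize import least_squares
from scipy.spatial.transform import Rotation as R
def proj(c,P):
    P=np.atleast_2d(P);M=c["camera_from_world"];q=P@M[:3,:3].T+M[:3,3]
    f=200/np.tan(np.radians(c["vfov"]/2))
    return np.c_[c["cx"]-f*q[:,0]/q[:,2],c["cy"]+f*q[:,1]/q[:,2]]
def wristcal(s):
    c=dict(arm.calibration("wrist"));T=np.eye(4);w,*v=s["orientation"]
    T[:3,:3]=R.from_quat([*v,w]).as_matrix();T[:3,3]=s["tool_pos"]
    c["camera_from_world"]=np.linalg.inv(T@c["T_tool_cam"]);return c
def pl(p,L):
    c,s=np.cos(p[2]),np.sin(p[2]);L=np.atleast_2d(L)
    return np.c_[p[0]+c*L[:,0]-s*L[:,1],p[1]+s*L[:,0]+c*L[:,1],L[:,2]]
E
python3 - <<'E'
from h import *
T,S=arm.calibration("top"),arm.calibration("scene")
Lr=np.array([[72,-47.5,120.8],[54.6,47.5,100.1],[120,95,2],[120,-95,2]])
tr=np.array([[222,117],[99,172],[47,105],[290,48]])/4+[220,160]
sr=np.array([[210,105],[258,45]])/4+[320,190]
f=lambda p:np.r_[(proj(T,pl(p,Lr))-tr).ravel(),(proj(S,pl(p,Lr[:2]))-sr).ravel()]
r=least_squares(f,[500,150,.2],x_scale=[100,100,.1],loss='soft_l1');print(r.x,f(r.x).round(1))
print("cap,foot",pl(r.x,[[72,-47.5,120.8],[0,-47.5,35]]))
def Ls(h):return np.array([[50,50,h],[50,-50,h],[-50,50,h],[-50,-50,h],[150,0,355],[0,0,377],[-70,60,4],[-70,-60,4]])
ts=np.r_[np.array([[63,86],[202,88],[60,222],[200,226]])/4+[395,145],[[463,104.5]],np.array([[276,103],[43,247],[200,249]])/4+[395,145]]
g=lambda p:(proj(T,pl(p,Ls(p[3])))-ts).ravel()
r=least_squares(g,[500,-150,0,42],x_scale=[100,100,.1,30],loss='soft_l1');print(r.x,g(r.x).round(1))
print(proj(S,pl(r.x,[[0,0,300],[0,0,377],[150,0,355]])))
E
```

```text
[4.44373437e+02 2.45184165e+02 2.09009992e-01] [-0.4 -1.  -0.2 -0.7 -0.4 -0.2 -0.5  0.3 -2.2 -0.1 -1.4  0.2]
cap,foot [[524.66233592 213.6573073  120.8       ]
 [454.22928543 198.71791645  35.        ]]
[ 5.37917063e+02 -2.27677582e+02 -4.08826736e-02  3.65479543e+01] [ 0.4 -0.1 -0.4  0.2  0.6 -0.4 -0.4 -0.5 -0.4 -0.1  1.   0.  -0.7  0.3
 -0.1  0.8]
[[201.85978376 250.0167264 ]
 [192.30844616 215.91689034]
 [240.24579529 280.99537883]]
```

Call:
{"name": "arm_command", "arguments": {
  "rot": [
    [0,0,-0.14],
    [0,0,-0.28],
    [0,0,-0.42],
    [0,0,-0.56],
    [0,0,-0.7],
    [0,0,-0.84],
    [0,0,-0.98],
    [0,0,-1.12]
  ],
  "xyz": [
    [25,-25,-20],
    [50,-50,-40],
    [77,-75,-55],
    [104,-102,-65],
    [130,-128,-70],
    [156,-154,-70],
    [183,-180,-70],
    [210,-206,-70]
  ],
  "claw": [85,85,85,85,85,85,85,85]
}}

```text
clock: 0.9
tool_pos: [302.5, -232.0, 264.4]
orientation: [-0.0, 0.746, 0.665, 0.0]
wrist_force: [-0.6, -1.2, 0.3]
finger_gap: 85.0
gripper_force: 0.0
```

```bash
cat >> h.py <<'E'
def goal(tcp,Rg):
    s=arm.read_state();w,*v=s["orientation"];A=R.from_quat([*v,w])
    print("t",s["clock"],"tcp",s["tool_pos"].round(1),"q",s["q"].round(2),"F",s["wrist_force"].round(1),"gap",s["finger_gap"],"gf",s["gripper_force"])
    print("xyz",A.inv().apply(np.array(tcp)-s["tool_pos"]).round(1),"rot",(A.inv()*Rg).as_rotvec().round(3))
def tool(az,lean):  # tool points down, leaning so that it points outward along azimuth az by lean rad; tool x toward robot
    z=np.array([np.cos(az)*np.sin(lean),np.sin(az)*np.sin(lean),-np.cos(lean)])
    x=np.array([-np.cos(az)*np.cos(lean),-np.sin(az)*np.cos(lean),-np.sin(lean)])
    return R.from_matrix(np.c_[x,np.cross(z,x),z])
E
python3 -c "
from h import *
goal([524.7,213.7,230],tool(.209,0))"
```

```text
t 0.9 tcp [ 302.5 -232.   264.4] q [-0.87 -0.   -0.18  1.39  0.    0.82] F [-0.6 -1.2  0.3] gap 84.9816938108238 gf 0.0
xyz [468.2 169.8  34.4] rot [ 0.    -0.    -1.894]
```

Call:
{"name": "arm_command", "arguments": {
  "rot": [
    [0,0,-0.13],
    [0,0,-0.26],
    [0,0,-0.39],
    [0,0,-0.52],
    [0,0,-0.66],
    [0,0,-0.8],
    [0,0,-0.94],
    [0,0,-1.08]
  ],
  "xyz": [
    [32,12,0],
    [65,24,0],
    [98,36,0],
    [132,48,0],
    [165,60,0],
    [199,72,0],
    [233,84,0],
    [267,97,0]
  ],
  "claw": [85,85,85,85,85,85,85,85]
}}

```text
clock: 1.7
tool_pos: [430.7, 21.5, 264.4]
orientation: [-0.0, 0.298, 0.955, -0.0]
wrist_force: [0.6, -1.3, -0.0]
finger_gap: 84.7
gripper_force: 0.0
```

```bash
python3 -c "
from h import *
goal([524.7,213.7,230],tool(.209,0))"
```

```text
t 1.7 tcp [430.7  21.5 264.4] q [-0.14  0.09 -0.08  1.4  -0.    0.47] F [ 0.6 -1.3 -0. ] gap 84.7026601617328 gf 0.0
xyz [ 32.  211.5  34.3] rot [-0.    -0.    -0.814]
```

Call:
{"name": "arm_command", "arguments": {
  "rot": [
    [0,0,-0.12],
    [0,0,-0.25],
    [0,0,-0.38],
    [0,0,-0.51],
    [0,0,-0.64],
    [0,0,-0.75],
    [0,0,-0.812],
    [0,0,-0.812]
  ],
  "xyz": [
    [5,33,5],
    [10,66,10],
    [15,99,15],
    [20,132,20],
    [25,165,25],
    [29,195,30],
    [32,211,34],
    [32,211,34]
  ],
  "claw": [85,85,85,85,85,85,85,85]
}}

```text
clock: 2.5
tool_pos: [525.4, 212.6, 229.1]
orientation: [-0.001, -0.102, 0.995, -0.0]
wrist_force: [-1.1, -0.7, -1.2]
finger_gap: 85.3
gripper_force: 0.0
```

```bash
python3 - <<'E'
from h import *
import cv2
goal([524.7,213.7,230],tool(.209,0))
c=wristcal(arm.read_state());im=arm.snapshot("wrist")[:,:,::-1].copy()
p=[444.4,245.2,.209]
ax=lambda d:[d*.6428,-47.5,35+d*.766]
u=proj(c,pl(p,[ax(0),ax(97),ax(112),ax(127)]));print(u.round(1))
for a in u.astype(int):cv2.circle(im,tuple(int(v) for v in a),2,(0,255,0),-1)
cv2.imwrite("pics/w1.png",im)
E
```

```text
t 2.5 tcp [525.4 212.6 229.1] q [0.24 0.33 0.14 1.39 0.   0.04] F [-1.1 -0.7 -1.2] gap 85.34159259972978 gf 0.0
xyz [ 0.4  1.2 -0.9] rot [ 0.    -0.002 -0.005]
[[323.4  89.2]
 [323.9 167.5]
 [324.  182. ]
 [324.1 197.3]]
```

View pics/w1.png

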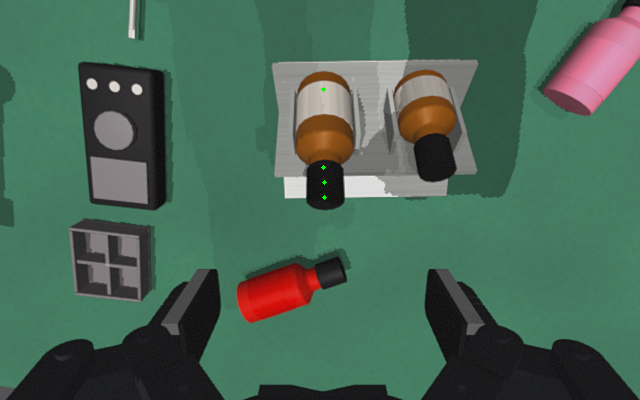

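The projected axis lies on the tall bottle. The cap centre is at about (325,184.5) against a predicted (324,182), so the fit is within 2 mm. Next I go down over the cap.

Call:
{"name": "arm_command", "arguments": {
  "rot": [
    [0,0,0],
    [0,0,0],
    [0,0,0],
    [0,0,0],
    [0,0,0],
    [0,0,0]
  ],
  "xyz": [
    [-2,2,30],
    [-2,2,60],
    [-2,2,90],
    [-2,2,115],
    [-2,2,129],
    [-2,2,129]
  ],
  "claw": [85,85,85,85,85,85]
}}

```text
clock: 3.15
tool_pos: [525.5, 212.3, 100.2]
orientation: [-0.001, -0.099, 0.995, -0.0]
wrist_force: [-0.4, -0.7, 0.4]
finger_gap: 85.1
gripper_force: 0.0
```

Call:
{"name": "arm_command", "arguments": {
  "rot": [
    [0,0,0],
    [0,0,0],
    [0,0,0],
    [0,0,0],
    [0,0,0],
    [0,0,0],
    [0,0,0],
    [0,0,0]
  ],
  "xyz": [
    [0,0,0],
    [0,0,0],
    [0,0,0],
    [0,0,0],
    [0,0,0],
    [0,0,0],
    [0,0,0],
    [0,0,0]
  ],
  "claw": [50,40,30,26,26,26,26,26],
  "squeeze": 70
}}

```text
clock: 3.95
tool_pos: [526.9, 213.6, 101.5]
orientation: [0.0, -0.1, 0.995, 0.0]
wrist_force: [0.2, 0.2, -0.5]
finger_gap: 25.8
gripper_force: 0.3
```

```bash
python3 - <<'E'
from h import *
import cv2
print(arm.read_state())
a=arm.snapshot("wrist")[130:400,160:480,::-1];b=arm.snapshot("scene")[140:275,300:460,::-1]
cv2.imwrite("pics/w2.png",np.hstack([a,cv2.resize(b,(320,270))]))
E
```

```text
{'clock': 3.95, 'q': array([ 2.41766694e-01,  3.79468783e-01, -1.31686602e-01,  1.05958452e+00,
        5.34198408e-05,  4.05162259e-02]), 'joint_vel': array([-4.76725626e-06,  8.30894041e-04, -1.53472334e-03, -2.17938088e-03,
       -4.19114876e-04, -9.13841395e-04]), 'joint_torque': array([-1.04950983e-01, -7.21060824e+01,  3.60555339e+01,  1.16382795e-01,
       -7.41676544e-02, -2.92614990e-03]), 'tool_pos': array([526.86651478, 213.57007161, 101.50071277]), 'orientation': array([ 2.41751189e-05, -1.00455509e-01,  9.94941551e-01,  3.04131407e-05]), 'wrist_force': array([ 0.1591853 ,  0.20645613, -0.46300739]), 'torque': array([ 0.08700073, -0.01269399, -0.00292964]), 'gripper_force': 0.2701402734965086, 'finger_gap': 25.755990804637985}
```

View pics/w2.png

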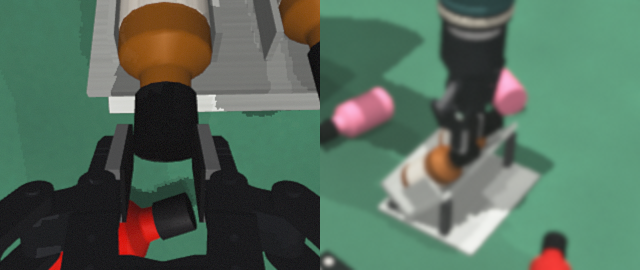

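The fingers closed to 26 mm without any grip force. In the picture the fingertips end near crop row 125 and stand about 40 mm nearer the camera than the nominal TCP. Both this picture and the open-finger one put the real tips about 40 mm short of where the TCP is reported. I'll open, go 20 mm lower (still above the rack either way), and try again.

Call:
{"name": "arm_command", "arguments": {
  "rot": [
    [0,0,0],
    [0,0,0],
    [0,0,0],
    [0,0,0],
    [0,0,0],
    [0,0,0],
    [0,0,0]
  ],
  "xyz": [
    [0,0,0],
    [0,0,0],
    [0,0,0],
    [0,0,0],
    [0,0,5],
    [0,0,12],
    [0,0,20]
  ],
  "claw": [60,60,60,60,60,60,60]
}}

```text
clock: 4.75
tool_pos: [526.8, 213.5, 80.7]
orientation: [-0.0, -0.1, 0.995, -0.0]
wrist_force: [-0.0, -0.1, -0.0]
finger_gap: 60.0
gripper_force: 0.0
```

Call:
{"name": "arm_command", "arguments": {
  "rot": [
    [0,0,0],
    [0,0,0],
    [0,0,0],
    [0,0,0],
    [0,0,0],
    [0,0,0]
  ],
  "xyz": [
    [0,0,0],
    [0,0,0],
    [0,0,0],
    [0,0,0],
    [0,0,0],
    [0,0,0]
  ],
  "claw": [45,36,28,28,28,28],
  "squeeze": 20
}}

```text
clock: 5.35
tool_pos: [526.8, 213.5, 81.6]
orientation: [0.0, -0.1, 0.995, 0.0]
wrist_force: [-1.1, -0.5, -0.0]
finger_gap: 30.8
gripper_force: 20.9
```

```bash
python3 - <<'E'
from h import *
import cv2
s=arm.read_state();print(s["tool_pos"],s["wrist_force"],s["torque"],s["finger_gap"],s["gripper_force"])
a=arm.snapshot("wrist")[90:330,160:480,::-1];b=arm.snapshot("scene")[150:240,320:440,::-1]
cv2.imwrite("pics/w3.png",np.hstack([cv2.resize(a,(480,360)),cv2.resize(b,(320,240)).copy() if 0 else cv2.resize(b,(320,360))]))
E
```

```text
[526.83958858 213.54542462  81.58215679] [-1.13564507 -0.50152076 -0.01884205] [0.07575534 0.18614104 0.0266704 ] 30.790650034221166 20.94519317150116
```

View pics/w3.png

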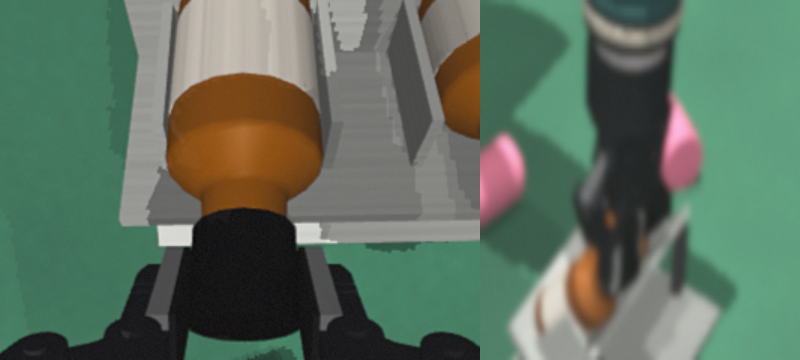

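The pads now hold the cap (30.8 mm, 21 N), but only by its upper end. This confirms the real tips are about 40 mm above the reported TCP. I'll open, go another 18 mm lower and grip properly.

Call:
{"name": "arm_command", "arguments": {
  "rot": [
    [0,0,0],
    [0,0,0],
    [0,0,0],
    [0,0,0],
    [0,0,0],
    [0,0,0],
    [0,0,0],
    [0,0,0]
  ],
  "xyz": [
    [0,0,0],
    [0,0,0],
    [0,0,0],
    [0,0,4],
    [0,0,8],
    [0,0,12],
    [0,0,16],
    [0,0,18]
  ],
  "claw": [50,50,50,50,50,50,50,50]
}}

```text
clock: 6.25
tool_pos: [526.6, 213.5, 62.9]
orientation: [-0.0, -0.1, 0.995, -0.0]
wrist_force: [-0.5, -0.1, 0.4]
finger_gap: 50.3
gripper_force: 0.0
```

Call:
{"name": "arm_command", "arguments": {
  "rot": [
    [0,0,0],
    [0,0,0],
    [0,0,0],
    [0,0,0],
    [0,0,0],
    [0,0,0]
  ],
  "xyz": [
    [0,0,0],
    [0,0,0],
    [0,0,0],
    [0,0,0],
    [0,0,0],
    [0,0,0]
  ],
  "claw": [42,36,28,25,25,25],
  "squeeze": 80
}}

```text
clock: 6.85
tool_pos: [527.1, 213.6, 63.8]
orientation: [0.0, -0.1, 0.995, 0.0]
wrist_force: [-0.6, 0.7, 6.8]
finger_gap: 30.2
gripper_force: 78.7
```

```bash
python3 - <<'E'
from h import *
import cv2
s=arm.read_state();print(s["clock"],s["tool_pos"],s["wrist_force"],s["torque"],s["finger_gap"],s["gripper_force"])
a=arm.snapshot("wrist")[50:350,120:520,::-1]
cv2.imwrite("pics/w4.png",cv2.resize(a,(800,600)))
E
```

```text
6.85 [527.08778553 213.61959675  63.80877146] [-0.57952103  0.66966922  6.78282115] [0.01651241 0.14613434 0.04752162] 30.189572871872965 78.6903440952301
```

View pics/w4.png

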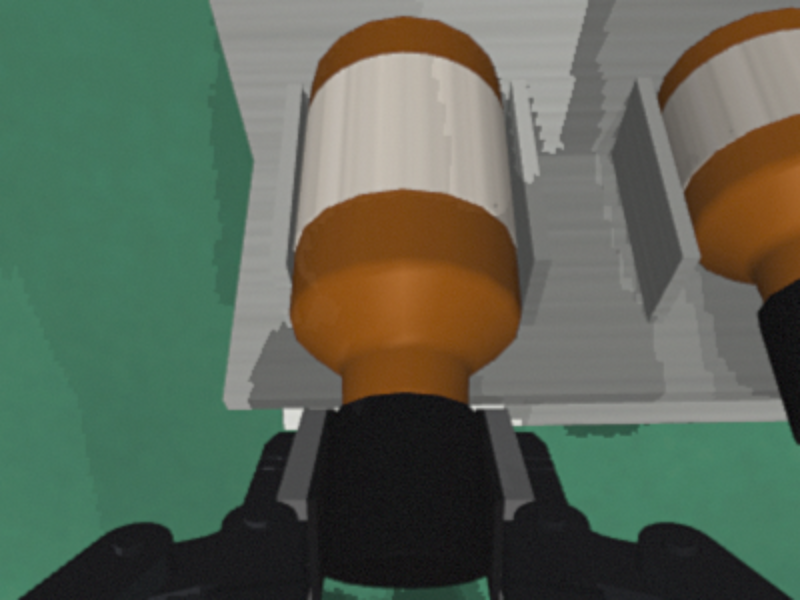

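The bottle is gripped firmly (79 N, 30 mm) with the pads well along the cap. I lift it straight up.

Call:
{"name": "arm_command", "arguments": {
  "rot": [
    [0,0,0],
    [0,0,0],
    [0,0,0],
    [0,0,0],
    [0,0,0],
    [0,0,0],
    [0,0,0],
    [0,0,0]
  ],
  "xyz": [
    [0,0,-5],
    [0,0,-15],
    [0,0,-30],
    [0,0,-50],
    [0,0,-70],
    [0,0,-90],
    [0,0,-105],
    [0,0,-110]
  ],
  "claw": [25,25,25,25,25,25,25,25]
}}

```text
clock: 7.7
tool_pos: [527.4, 213.7, 175.4]
orientation: [0.001, -0.1, 0.995, 0.0]
wrist_force: [0.3, -0.5, -2.3]
finger_gap: 29.7
gripper_force: 79.1
```

```bash
python3 - <<'E'
from h import *
s=arm.read_state();print(s["wrist_force"],s["torque"])
az=-.40;Rg=tool(az,np.radians(40));st=np.array([537.9,-227.7,0]);rad=np.array([np.cos(az),np.sin(az),0])
for back,z in((190,110),(0,62)):
    goal(st-back*rad+[0,0,z]-Rg.apply([72.5,0,28.8]),Rg); print(st-back*rad+[0,0,z]-Rg.apply([72.5,0,28.8]))
E
```

```text
[ 0.26109775 -0.45368416 -2.25429778] [ 0.03621379 -0.10254109 -0.03196699]
t 7.7 tcp [527.4 213.7 175.4] q [ 0.24  0.34  0.02  1.24 -0.    0.04] F [ 0.3 -0.5 -2.3] gap 29.70868602504183 gf 79.11133289337158
xyz [ 204.1 -348.    -3.7] rot [ 0.21  -0.674  0.576]
[ 397.00155929 -168.12909474  178.66418166]
t 7.7 tcp [527.4 213.7 175.4] q [ 0.24  0.34  0.02  1.24 -0.    0.04] F [ 0.3 -0.5 -2.3] gap 29.70868602504183 gf 79.11133289337158
xyz [  47.5 -455.5   44.6] rot [ 0.21  -0.674  0.576]
[ 572.00314815 -242.11857978  130.66418166]
```

Call:
{"name": "arm_command", "arguments": {
  "rot": [
    [0.01,-0.04,0.03],
    [0.03,-0.1,0.08],
    [0.05,-0.16,0.14],
    [0.07,-0.22,0.19],
    [0.09,-0.28,0.24],
    [0.11,-0.34,0.29],
    [0.13,-0.41,0.35],
    [0.15,-0.48,0.41]
  ],
  "xyz": [
    [8,-15,-5],
    [25,-42,-10],
    [44,-75,-15],
    [64,-110,-15],
    [84,-143,-15],
    [104,-178,-15],
    [125,-213,-15],
    [146,-248,-10]
  ],
  "claw": [25,25,25,25,25,25,25,25]
}}

```text
clock: 8.5
tool_pos: [432.6, -59.7, 183.8]
orientation: [0.244, 0.106, 0.963, -0.05]
wrist_force: [0.9, -1.2, -1.7]
finger_gap: 30.2
gripper_force: 79.3
```

```bash
cat > g.py <<'E'
from h import *
import sys
az=-.40;Rg=tool(az,np.radians(40));st=np.array([537.9,-227.7,0]);rad=np.array([np.cos(az),np.sin(az),0])
back,z=map(float,sys.argv[1:3])
goal(st-back*rad+[0,0,z]-Rg.apply([72.5,0,28.8]),Rg)
E
python3 g.py 190 110
```

```text
t 8.5 tcp [432.6 -59.7 183.8] q [-0.33 -0.25 -0.75  0.56  0.01 -0.11] F [ 0.9 -1.2 -1.7] gap 30.2281630440485 gf 79.33316230773926
xyz [  13.6 -113.4    4.3] rot [ 0.058 -0.193  0.165]
```

Call:
{"name": "arm_command", "arguments": {
  "rot": [
    [0.015,-0.05,0.04],
    [0.03,-0.1,0.08],
    [0.045,-0.15,0.125],
    [0.058,-0.193,0.165],
    [0.058,-0.193,0.165],
    [0.058,-0.193,0.165]
  ],
  "xyz": [
    [3,-28,1],
    [7,-56,2],
    [10,-85,3],
    [13,-110,4],
    [13,-113,4],
    [13,-113,4]
  ],
  "claw": [25,25,25,25,25,25]
}}

```text
clock: 9.1
tool_pos: [397.7, -167.3, 178.5]
orientation: [0.333, 0.187, 0.922, -0.067]
wrist_force: [0.7, -0.3, -2.3]
finger_gap: 30.1
gripper_force: 79.8
```

```bash
python3 g.py 110 75; python3 g.py 0 62; python3 - <<'E'
from h import *
import cv2
s=arm.read_state();c=wristcal(s);a=arm.snapshot("wrist")[:,:,::-1]; b=arm.snapshot("scene")[100:400,120:420,::-1]
T=arm.snapshot("top")[100:300,340:540,::-1]
cv2.imwrite("pics/w5.png",np.hstack([cv2.resize(a,(400,250)),cv2.resize(T,(250,250))]));cv2.imwrite("pics/wfull5.png",a)
az=-.4
print(proj(c,[[537.9,-227.7,300],[537.9,-227.7,40]]))
M=arm.calibration("wrist")["T_tool_cam"]
q=np.array([[72.5,0,28.8],[72.5-.643*127,0,28.8-.766*127],[72.5-.643*75,0,28.8-.766*75]]);c["camera_from_world"]=np.linalg.inv(M);print(proj(c,q))
E
```

```text
t 9.1 tcp [ 397.7 -167.3  178.5] q [-0.77 -0.37 -0.96  0.31  0.23 -0.29] F [ 0.7 -0.3 -2.3] gap 30.13512250689645 gf 79.7589647769928
xyz [-39.   -1.1  77.7] rot [ 0.    -0.004  0.   ]
t 9.1 tcp [ 397.7 -167.3  178.5] q [-0.77 -0.37 -0.96  0.31  0.23 -0.29] F [ 0.7 -0.3 -2.3] gap 30.13512250689645 gf 79.7589647769928
xyz [-115.2   -1.1  158.1] rot [ 0.    -0.004  0.   ]
[[320.45054915 480.73719309]
 [321.03811415 184.24332176]]
[[321.80109774  94.57342034]
 [321.60402271 334.05431276]
 [321.70448359 211.97664539]]
```

View pics/w5.png

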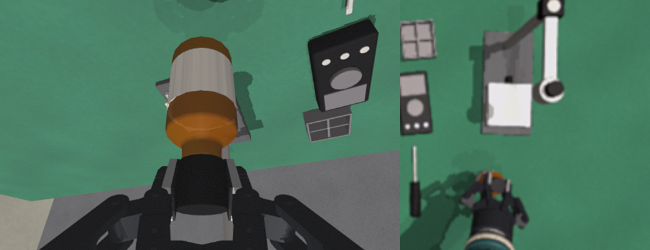

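The wrist view shows the bottle in the grip with its foot edge near row 59 (full size), centred at column 322. The top view shows the gripper on the near side of the stand. I'll check the bottle's tilt in the grip numerically.

```bash
python3 - <<'E'
from h import *
import cv2
im=cv2.imread("pics/wfull5.png").astype(int)
col=im[40:300,318:326].mean(1);prev=None
d=np.abs(np.diff(col,axis=0)).sum(1);print([(i+40,round(v)) for i,v in enumerate(d) if v>25])
for r in(90,120,150,180):
    e=np.abs(np.diff(im[r,230:410],axis=0)).sum(1);print(r,[(i+230,v) for i,v in enumerate(e) if v>60])
c=dict(arm.calibration("wrist"));c["camera_from_world"]=np.linalg.inv(c["T_tool_cam"])
t=np.linspace(0,2*np.pi,73)
piv=np.array([72.5-.643*112,0,28.8-.766*112])
for dt in(-4,-2,0,2,4):
    a=np.radians(40+dt);ax=np.array([-np.sin(a),0,-np.cos(a)]);e=np.cross(ax,[0,1,0])
    C=lambda h,r:piv+(h-112)*ax+r*(np.cos(t)[:,None]*e+np.sin(t)[:,None]*np.array([0,1,0]))
    print(dt,"foot",proj(c,C(0,26))[:,1].min().round(1),"shoulder75 max/min",proj(c,C(75,26))[:,1].max().round(1),"cap97",proj(c,C(97,16))[:,1].min().round(1),"captop",proj(c,C(127,16))[:,1].max().round(1))
E
```

```text
[(57, 62), (58, 86), (75, 110), (76, 151), (143, 79), (144, 155), (245, 77), (246, 39)]
90 [(276, np.int64(106)), (282, np.int64(85)), (283, np.int64(101)), (284, np.int64(69)), (360, np.int64(77)), (361, np.int64(102)), (368, np.int64(86))]
120 [(372, np.int64(75)), (402, np.int64(69))]
150 [(291, np.int64(93)), (352, np.int64(70)), (375, np.int64(76))]
180 [(266, np.int64(108)), (377, np.int64(65)), (378, np.int64(107)), (382, np.int64(73)), (406, np.int64(63))]
-4 foot 65.2 shoulder75 max/min 243.0 cap97 240.3 captop 344.6
-2 foot 59.5 shoulder75 max/min 240.2 cap97 240.9 captop 343.4
0 foot 53.8 shoulder75 max/min 237.5 cap97 241.7 captop 342.2
2 foot 48.1 shoulder75 max/min 234.8 cap97 242.5 captop 341.0
4 foot 42.4 shoulder75 max/min 232.1 cap97 243.3 captop 339.7
```

The foot edge and the cap edge are both about 4 px off the model. That is a pure shift of about 2 mm with no tilt, so the bottle is upright. I move it in under the head with the foot at about 62 mm.

Call:
{"name": "arm_command", "arguments": {
  "rot": [
    [0,0,0],
    [0,-0.004,0],
    [0,-0.004,0],
    [0,-0.004,0],
    [0,-0.004,0],
    [0,-0.004,0],
    [0,-0.004,0],
    [0,-0.004,0]
  ],
  "xyz": [
    [-8,-1,16],
    [-22,-1,44],
    [-39,-1,78],
    [-55,-1,96],
    [-72,-1,114],
    [-90,-1,132],
    [-105,-1,148],
    [-114,-1,157]
  ],
  "claw": [25,25,25,25,25,25,25,25]
}}

```text
clock: 10.05
tool_pos: [573.5, -239.8, 130.8]
orientation: [0.335, 0.184, 0.921, -0.067]
wrist_force: [0.3, -0.5, -1.8]
finger_gap: 30.0
gripper_force: 79.7
```

```bash
python3 g.py 1 62; python3 - <<'E'
from h import *
import cv2
a=arm.snapshot("wrist")[:,:,::-1]; b=arm.snapshot("scene")[180:380,140:340,::-1]
cv2.imwrite("pics/w6.png",np.hstack([cv2.resize(a,(480,300)),cv2.resize(b,(300,300))]))
E
```

```text
t 10.05 tcp [ 573.5 -239.8  130.8] q [-0.59  0.08 -0.81 -0.    0.13 -0.15] F [ 0.3 -0.5 -1.8] gap 30.009459783890012 gf 79.72884178161621
xyz [ 1.2 -2.7 -0.9] rot [0.003 0.    0.004]
```

View pics/w6.png

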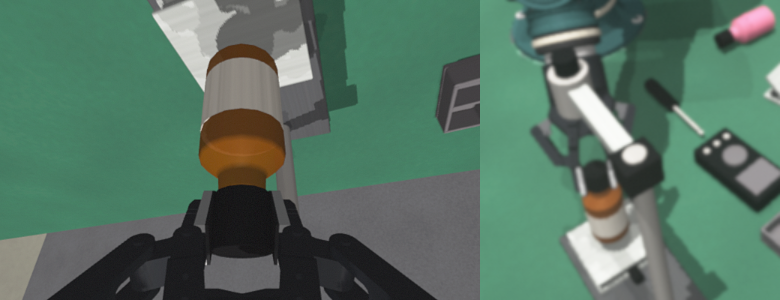

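The bottle is upright over the plate with its foot hovering above it. The plate's right-hand far corner is at about full-size pixel (416,107). I'll compare that with the fitted plate corners.

```bash
python3 - <<'E'
from h import *
c=wristcal(arm.read_state())
for h in(37,45):print(h,proj(c,pl([537.9,-227.7,-.041],[[x,y,h] for x in(50,-50) for y in(50,-50)])).round(0).tolist())
import cv2
a=arm.snapshot("wrist")[0:200,180:480,::-1];cv2.imwrite("pics/w7.png",cv2.resize(a,(800,533),interpolation=cv2.INTER_CUBIC))
E
```

```text
37 [[416.0, 102.0], [279.0, 138.0], [384.0, -59.0], [195.0, 17.0]]
45 [[418.0, 111.0], [279.0, 146.0], [386.0, -50.0], [192.0, 26.0]]
```

View pics/w7.png

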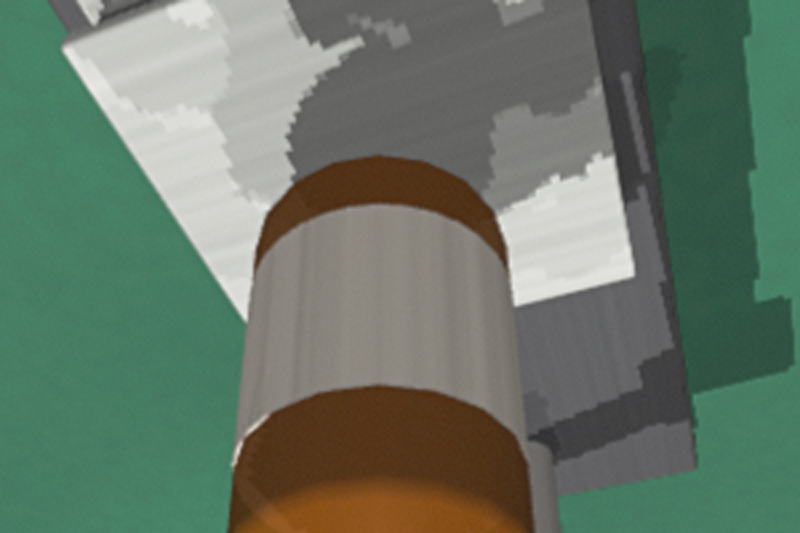

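The corners in the picture are (417,103) and (204,18). They agree with the fit to about 3 mm sideways and with a plate height of roughly 32–38 mm. I lower towards it, then feel for contact.

Call:
{"name": "arm_command", "arguments": {
  "rot": [
    [0.003,0,0.004],
    [0.003,0,0.004],
    [0.003,0,0.004],
    [0.003,0,0.004],
    [0.003,0,0.004],
    [0.003,0,0.004]
  ],
  "xyz": [
    [3,-1,3],
    [6,-1,7],
    [9,-1,10],
    [11,-1,13],
    [11,-1,13],
    [11,-1,13]
  ],
  "claw": [25,25,25,25,25,25]
}}

```text
clock: 10.8
tool_pos: [570.9, -241.6, 114.1]
orientation: [0.335, 0.188, 0.921, -0.068]
wrist_force: [-0.6, -0.5, -1.1]
finger_gap: 30.4
gripper_force: 79.7
```

```bash
python3 g.py 0 40
```

```text
t 10.8 tcp [ 570.9 -241.6  114.1] q [-0.6   0.1  -0.84 -0.06  0.12 -0.15] F [-0.6 -0.5 -1.1] gap 30.379838666767977 gf 79.73501443862915
xyz [ 2.6 -0.1  5. ] rot [-0.002  0.001 -0.002]
```

Call:
{"name": "arm_command", "arguments": {
  "rot": [
    [0,0,0],
    [0,0,0],
    [0,0,0],
    [0,0,0],
    [0,0,0],
    [0,0,0]
  ],
  "xyz": [
    [0.6,0,0.8],
    [1.3,0,1.5],
    [1.9,0,2.3],
    [1.9,0,2.3],
    [1.9,0,2.3],
    [1.9,0,2.3]
  ],
  "claw": [25,25,25,25,25,25]
}}

```text
clock: 11.4
tool_pos: [571.0, -241.6, 111.2]
orientation: [0.335, 0.188, 0.921, -0.068]
wrist_force: [0.4, 0.1, -2.5]
finger_gap: 30.5
gripper_force: 79.7
```

Call:
{"name": "arm_command", "arguments": {
  "rot": [
    [0,0,0],
    [0,0,0],
    [0,0,0],
    [0,0,0]
  ],
  "xyz": [
    [0.7,0,0.8],
    [1.3,0,1.5],
    [1.3,0,1.5],
    [1.3,0,1.5]
  ],
  "claw": [25,25,25,25]
}}

```text
clock: 11.8
tool_pos: [570.9, -241.5, 109.1]
orientation: [0.335, 0.188, 0.921, -0.068]
wrist_force: [0.3, 0.4, -1.8]
finger_gap: 30.3
gripper_force: 79.7
```

Call:
{"name": "arm_command", "arguments": {
  "rot": [
    [0,0,0],
    [0,0,0],
    [0,0,0],
    [0,0,0]
  ],
  "xyz": [
    [0.7,0,0.8],
    [1.3,0,1.5],
    [1.3,0,1.5],
    [1.3,0,1.5]
  ],
  "claw": [25,25,25,25]
}}

```text
clock: 12.2
tool_pos: [570.9, -241.5, 107.1]
orientation: [0.335, 0.188, 0.921, -0.068]
wrist_force: [-0.4, 0.1, -2.2]
finger_gap: 30.5
gripper_force: 79.7
```

Call:
{"name": "arm_command", "arguments": {
  "rot": [
    [0,0,0],
    [0,0,0],
    [0,0,0],
    [0,0,0]
  ],
  "xyz": [
    [0.7,0,0.8],
    [1.3,0,1.5],
    [1.3,0,1.5],
    [1.3,0,1.5]
  ],
  "claw": [25,25,25,25]
}}

```text
clock: 12.6
tool_pos: [570.9, -241.5, 105.2]
orientation: [0.335, 0.188, 0.921, -0.068]
wrist_force: [-0.2, -0.3, -1.9]
finger_gap: 29.9
gripper_force: 79.7
```

Call:
{"name": "arm_command", "arguments": {
  "rot": [
    [0,0,0],
    [0,0,0],
    [0,0,0],
    [0,0,0]
  ],
  "xyz": [
    [0.3,0,0.4],
    [0.6,0,0.8],
    [0.6,0,0.8],
    [0.6,0,0.8]
  ],
  "claw": [25,25,25,25]
}}

```text
clock: 13.0
tool_pos: [570.9, -241.5, 104.2]
orientation: [0.335, 0.188, 0.921, -0.068]
wrist_force: [-0.3, 0.0, -1.6]
finger_gap: 30.5
gripper_force: 79.7
```

Call:
{"name": "arm_command", "arguments": {
  "rot": [
    [0,0,0],
    [0,0,0],
    [0,0,0],
    [0,0,0]
  ],
  "xyz": [
    [0.3,0,0.4],
    [0.6,0,0.8],
    [0.6,0,0.8],
    [0.6,0,0.8]
  ],
  "claw": [25,25,25,25]
}}

```text
clock: 13.4
tool_pos: [571.0, -241.6, 103.2]
orientation: [0.335, 0.188, 0.921, -0.068]
wrist_force: [-0.6, -0.1, -2.0]
finger_gap: 30.0
gripper_force: 79.7
```

Call:
{"name": "arm_command", "arguments": {
  "rot": [
    [0,0,0],
    [0,0,0],
    [0,0,0],
    [0,0,0]
  ],
  "xyz": [
    [0.3,0,0.4],
    [0.6,0,0.8],
    [0.6,0,0.8],
    [0.6,0,0.8]
  ],
  "claw": [25,25,25,25]
}}

```text
clock: 13.8
tool_pos: [571.1, -241.6, 102.3]
orientation: [0.335, 0.188, 0.921, -0.068]
wrist_force: [0.2, 0.7, -0.1]
finger_gap: 30.5
gripper_force: 79.8
```

Call:
{"name": "arm_command", "arguments": {
  "rot": [
    [0,0,0],
    [0,0,0],
    [0,0,0],
    [0,0,0]
  ],
  "xyz": [
    [0.3,0,0.4],
    [0.6,0,0.8],
    [0.6,0,0.8],
    [0.6,0,0.8]
  ],
  "claw": [25,25,25,25]
}}

```text
clock: 14.2
tool_pos: [571.2, -241.6, 101.3]
orientation: [0.335, 0.188, 0.921, -0.068]
wrist_force: [-0.5, 1.2, 0.6]
finger_gap: 30.2
gripper_force: 79.8
```

Call:
{"name": "arm_command", "arguments": {
  "rot": [
    [0,0,0],
    [0,0,0],
    [0,0,0],
    [0,0,0]
  ],
  "xyz": [
    [0.3,0,0.4],
    [0.6,0,0.8],
    [0.6,0,0.8],
    [0.6,0,0.8]
  ],
  "claw": [25,25,25,25]
}}

```text
clock: 14.6
tool_pos: [571.2, -241.7, 100.3]
orientation: [0.336, 0.188, 0.921, -0.068]
wrist_force: [-0.1, 1.0, 3.0]
finger_gap: 30.3
gripper_force: 79.9
```

I feel contact at TCP z of about 103 mm, with a slope of about 1.4 N/mm, as the spring should give. I ease up until the force is near zero, with the plate carrying the weight, then let go.

Call:
{"name": "arm_command", "arguments": {
  "rot": [
    [0,0,0],
    [0,0,0],
    [0,0,0],
    [0,0,0]
  ],
  "xyz": [
    [-0.4,0,-0.5],
    [-0.8,0,-0.9],
    [-0.8,0,-0.9],
    [-0.8,0,-0.9]
  ],
  "claw": [25,25,25,25],
  "squeeze": 20
}}

```text
clock: 15.0
tool_pos: [571.1, -241.6, 101.4]
orientation: [0.335, 0.188, 0.921, -0.068]
wrist_force: [-0.8, -0.2, 1.1]
finger_gap: 30.4
gripper_force: 79.9
```

Call:
{"name": "arm_command", "arguments": {
  "rot": [
    [0,0,0],
    [0,0,0],
    [0,0,0],
    [0,0,0],
    [0,0,0],
    [0,0,0],
    [0,0,0],
    [0,0,0]
  ],
  "xyz": [
    [0,0,0],
    [0,0,0],
    [0,0,0],
    [0,0,0],
    [0,0,0],
    [0,0,0],
    [0,0,0],
    [0,0,0]
  ],
  "claw": [31,33,35,38,42,48,56,60]
}}

```text
clock: 15.8
tool_pos: [571.1, -241.6, 101.4]
orientation: [0.335, 0.188, 0.921, -0.068]
wrist_force: [0.5, -0.4, 0.2]
finger_gap: 60.2
gripper_force: 0.0
```

```bash
python3 - <<'E'
from h import *
import cv2
s=arm.read_state();print(s["clock"],s["finger_gap"],s["wrist_force"]);c=wristcal(s)
F=s["tool_pos"]+R.from_quat(np.roll(s["orientation"],-1)).apply([72.5,0,28.8]);print("foot est",F)
print(proj(c,pl([537.9,-227.7,-.041],[[x,y,35] for x in(50,-50) for y in(50,-50)])).round(0).tolist())
a=arm.snapshot("wrist")[0:260,140:500,::-1];cv2.imwrite("pics/w8.png",cv2.resize(a,(720,520),interpolation=cv2.INTER_CUBIC))
E
```

```text
15.8 60.17743193891239 [ 0.531436   -0.36727143  0.21847966]
foot est [ 537.11710695 -227.10540498   32.73576211]
[[425.0, 134.0], [280.0, 169.0], [393.0, -24.0], [188.0, 53.0]]
```

View pics/w8.png

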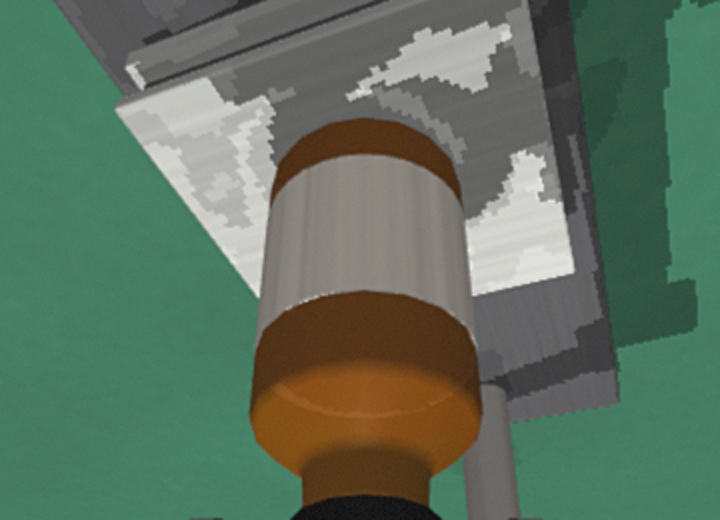

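The bottle stands upright on the plate, with the fingers open and clear of it. The visible plate corners are about (427,135), (199,53) and (402,0). I'll refit the plate to check the centring.

```bash
python3 - <<'E'
from h import *
s=arm.read_state();c=wristcal(s)
ob=np.array([[427.5,135],[199,53.5],[402.5,0]])
L=lambda h,k:np.array([[k,k,h],[-k,-k,h],[-k,k,h]])
for h in(30,33,36):
    f=lambda p:np.r_[(proj(c,pl(p,L(h,50)))-ob).ravel(),0]
    r=least_squares(f,[538,-228,-.04],x_scale=[10,10,.1]);print(h,r.x,r.fun.round(1))
# bottle foot circle from image: leftmost/rightmost body silhouette near foot and foot far edge row 59.5,col 322
t=np.linspace(0,2*np.pi,73)
for F in([537.1,-227.1,33],[538.5,-227.7,33]):
    P=proj(c,np.c_[F[0]+26*np.cos(t),F[1]+26*np.sin(t),33+0*t]);print(F,P.min(0),P.max(0))
# head centre/column check through top camera
print(proj(arm.calibration("top"),pl([537.9,-227.7,-.041],[[0,0,377],[150,0,355]])))
E
```

```text
30 [ 5.46936210e+02 -2.28012614e+02 -8.47362308e-02] [-4.9  5.3  3.9  3.  -0.1 -6.2  0. ]
33 [ 5.45259734e+02 -2.27447805e+02 -8.42675273e-02] [-3.7  7.   1.5  3.8  1.1 -6.5  0. ]
36 [ 5.43597477e+02 -2.26887044e+02 -8.36983383e-02] [-2.5  8.8 -0.9  4.8  2.4 -6.8  0. ]
[537.1, -227.1, 33] [274.59198026  54.15826714] [368.943354   127.54141299]
[538.5, -227.7, 33] [274.89800126  56.82537519] [368.6317378  129.25307594]
[[465.01510887 170.76981305]
 [462.6125489  104.43822707]]
```

```bash
python3 - <<'E'
from h import *
s=arm.read_state();c=wristcal(s);f=200/np.tan(np.radians(c["vfov"]/2))
def pj(P,k):
    u=proj(c,P);d=(u-[c["cx"],c["cy"]]);r2=(d**2).sum(1,keepdims=True)/f**2;return d*(1+k*r2)+[c["cx"],c["cy"]]
ob=np.array([[427.5,135],[199,53.5],[402.5,0],[270,148]])
def g(p):
    u=pj(pl(p,[[50,50,33],[-50,-50,33],[-50,50,33],[50,-50,33]]),p[3])
    n=u[3]-u[1];n=np.array([-n[1],n[0]])/np.hypot(*n)
    return np.r_[(u[:3]-ob[:3]).ravel()/[1,1,1,1,2,2],(ob[3]-u[1])@n,(p[2]+.041)/.01]
r=least_squares(g,[538,-228,-.04,-.1],x_scale=[10,10,.1,.1]);print(r.x,r.fun.round(1))
t=np.linspace(0,2*np.pi,73)
k=r.x[3]
def e(q):
    P=pj(np.c_[q[0]+26*np.cos(t),q[1]+26*np.sin(t),33+0*t],k);return [P[:,1].min()-59.3,(P[:,0].min()+P[:,0].max())/2-322.5]
print(least_squares(e,[538,-228],x_scale=10).x)
E
```

```text
[ 5.39421111e+02 -2.24943925e+02 -6.47480578e-02 -1.47004509e-01] [-1.7  0.2  2.8  1.5 -1.9 -4.7 -0.2 -2.4]
[ 538.16739222 -227.11357036]
```

With lens distortion included, the plate centre comes out at (539,-225) and the bottle at (538,-227), so it is centred within about 3 mm. I retreat along the tool axis.

Call:
{"name": "arm_command", "arguments": {
  "rot": [
    [0,0,0],
    [0,0,0],
    [0,0,0],
    [0,0,0],
    [0,0,0],
    [0,0,0],
    [0,0,0],
    [0,0,0]
  ],
  "xyz": [
    [0,0,-4],
    [0,0,-14],
    [0,0,-30],
    [0,0,-50],
    [0,0,-75],
    [0,0,-100],
    [0,0,-115],
    [0,0,-120]
  ],
  "claw": [64,68,72,75,75,75,75,75]
}}

```text
clock: 16.65
tool_pos: [499.6, -211.2, 195.4]
orientation: [0.337, 0.188, 0.92, -0.069]
wrist_force: [0.2, 0.1, -0.4]
finger_gap: 75.2
gripper_force: 0.0
```

```bash
python3 - <<'E'
from h import *
import cv2
s=arm.read_state();print(s["clock"],s["tool_pos"],s["wrist_force"],s["q"])
a=arm.snapshot("wrist")[:,:,::-1]; b=arm.snapshot("scene")[190:400,150:350,::-1]
cv2.imwrite("pics/w9.png",np.hstack([cv2.resize(a,(480,300)),cv2.resize(b,(286,300))]))
E
```

```text
16.65 [ 499.58313111 -211.1694414   195.37887922] [ 0.23835379  0.0772962  -0.41993078] [-0.6430437  -0.15154654 -0.8067442   0.22852942  0.15379687 -0.18515481]
```

View pics/w9.png

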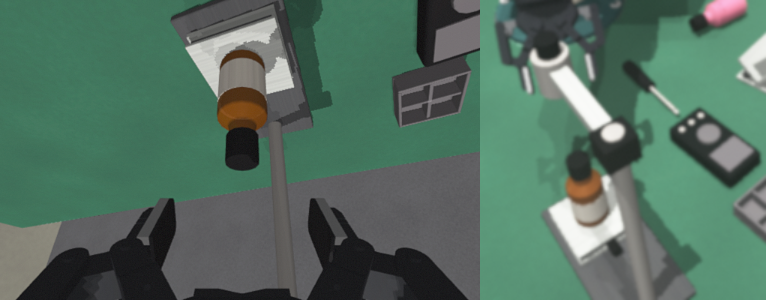

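The bottle stands upright in the middle of the plate and the gripper is clear of it. I hand the job in.

```bash
python3 -c "
from cell import arm
print(arm.close_job())"
```

```text
the job is handed in; nothing more can be done
None
```

The tall bottle is standing upright on the jack platform, within about 3 mm of centre under the sensor head by my measurement, released with the gripper clear; I handed the job in at about 17 s, and no verdict came back.

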